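# Make up two desk kits in the attic office

### The job

Make up two stationery kits from the stock on the desk: in the two-compartment tray, the stapler in the longer compartment and the box of staples in the shorter; in the three-compartment tray, the roll of tape in the longest compartment, the eraser in the middle one and the pot of pins in the shortest. Set each thing flat on the floor of its compartment, the same way up as it stood on the desk, and let go of it. Leave the mug, the notebook and the potted plant where they are.

Things in the scene. Friction and masses are not known exactly. Their poses are not given: they have to be found in the camera images.
- tray_two: Plywood tray, TWO compartments, 226 (x) x 112 (y) mm, fixed. Origin: centre of its underside, on the desk; z up; x points away from the robot within 0.3 rad. Floor and walls 4 mm thick, wall tops 20 mm above the desk. Compartments, 104 mm wide, centred at y = 0: the longer (nearer the robot) 126 mm long, centred at x = -46 mm; the shorter 88 mm long, centred at x = +65 mm.
- tray_three: Plywood tray, THREE compartments, 274 (x) x 112 (y) mm, fixed. Origin: centre of its underside, on the desk; z up; x points away from the robot within 0.3 rad. Floor and walls 4 mm thick, wall tops 20 mm up. Compartments, 104 mm wide, centred at y = 0: longest (nearest the robot) 106 mm, centred at x = -80 mm; middle 84 mm, x = +19 mm; shortest 68 mm, x = +99 mm.
- stapler_mid (a point): Desk stapler, black plastic and steel, 96 mm long (x), 32 mm wide at its foot (y), 43.5 mm tall, about 0.16 kg, standing on its foot at any yaw. Point: its middle, 22 mm above its underside; z up. Grip its upper arm: from 20 to 42 mm up, parallel sides 26 mm apart along y. Below that it is 18 mm wide; the foot is 6 mm thick.
- staple_box_mid (a point): Closed box of staples, plain brown cardboard with a small white patch on top, 60 (x) x 38 (y) x 28 (z) mm, about 0.09 kg, lying flat at any yaw. Point: its centre, 14 mm above its underside; z up.
- tape_roll_mid (a point): Roll of adhesive tape, pale brown, lying flat: a ring of outer diameter 56 mm, hole 30 mm, 24 mm tall, about 0.06 kg. Point: its centre, 12 mm above its underside; z along the ring's axis, up.
- eraser_mid (a point): Eraser, a white block in a grey sleeve, 56 (x) x 24 (y) x 18 (z) mm, about 0.03 kg, lying flat at any yaw. Point: its centre, 9 mm above its underside; z up.
- pin_pot_mid (a point): Closed round pot of drawing pins, grey with a black lid, 38 mm tall; body 40 mm in diameter, lid 42 mm in diameter (the top 12 mm), about 0.07 kg, standing upright. Point: its centre, 19 mm above its underside; z up.
- mug: White mug, 80 mm in diameter, 90 mm tall, standing beside the work. Bystander: leave it. Origin: centre of its underside.
- notebook: Black notebook, 90 x 130 x 14 mm, lying beyond the work. Bystander: leave it. Origin: centre of its underside.
- plant: Small green plant in a white pot, pot 90 mm in diameter and 82 mm tall, about 160 mm with its leaves, standing beside the work. Bystander: leave it. Origin: centre of its underside.
Mind the look-alikes: they are no part of the job. What is shaped like the part that bears eraser_mid but orange is not meant. What is shaped like the part that bears tape_roll_mid but yellow is not meant.

How it is judged:
At the end, for the whole second after the job is handed in: Each of the five things stands in its own compartment (its middle between that compartment's walls), flat on the compartment's floor (height within 4 mm), the same way up as at the start (within 0.1 rad) and at rest; mug, notebook and plant are within 30 mm of where they stood (x of stapler_mid in the frame of tray_two between -0.109 and 0.017 m and y of stapler_mid in the frame of tray_two between -0.052 and 0.052 m and z of stapler_mid in the frame of tray_two between 0.022 and 0.03 m and angle between each of stapler_mid, staple_box_mid, tape_roll_mid, eraser_mid, pin_pot_mid's own z axis and vertical below 0.1 rad and linear speed of each of stapler, staple_box, tape_roll, eraser, pin_pot below 0.02 m/s and x of staple_box_mid in the frame of tray_two between 0.021 and 0.109 m and y of staple_box_mid in the frame of tray_two between -0.052 and 0.052 m and z of staple_box_mid in the frame of tray_two between 0.014 and 0.022 m and x of tape_roll_mid in the frame of tray_three between -0.133 and -0.027 m and y of tape_roll_mid in the frame of tray_three between -0.052 and 0.052 m and z of tape_roll_mid in the frame of tray_three between 0.012 and 0.02 m and x of eraser_mid in the frame of tray_three between -0.023 and 0.061 m and y of eraser_mid in the frame of tray_three between -0.052 and 0.052 m and z of eraser_mid in the frame of tray_three between 0.009 and 0.017 m and x of pin_pot_mid in the frame of tray_three between 0.065 and 0.133 m and y of pin_pot_mid in the frame of tray_three between -0.052 and 0.052 m and z of pin_pot_mid in the frame of tray_three between 0.019 and 0.027 m and distance of each of mug, notebook, plant from where it was at the start of the episode below 0.03 m); the robot touches nothing.
It fails at once if the mug is pushed more than 30 mm or tipped over (distance of mug from where it was at the start of the episode above 0.03 m or angle between mug's own z axis and vertical above 0.3 rad).
It fails at once if the notebook is pushed more than 30 mm or tipped over (distance of notebook from where it was at the start of the episode above 0.03 m or angle between notebook's own z axis and vertical above 0.3 rad).
It fails at once if the plant is pushed more than 30 mm or tipped over (distance of plant from where it was at the start of the episode above 0.03 m or angle between plant's own z axis and vertical above 0.3 rad).
It also fails if it takes over 112 s, if anything falls off the work surface, if the arm or the gripper's body presses on something with over 40 N, if the wrist force passes 120 N, or if a joint passes its speed limit or range.

### The arm

A 6-joint arm with a two-finger parallel gripper is mounted at the origin on the work surface. World frame = base frame: x ahead of the robot, y to its left, z up, the work surface at z = 0. Lengths are in m, angles in rad, forces in N, time in s.
With the tool pointing down it reaches from about 0.375 to 0.9 m from the base axis. Payload 3.1 kg.
Tool frame: the origin (TCP) lies midway between the tips of the shut fingers; the grasp point (between the pads) lies 19 mm behind it; x points along the fingers, z is the direction in which the jaws open and shut, and the axes are right-handed (so a half turn about x gives the same grasp; the last joint's range is limited). The gripper opens to 87 mm and grips with 3 to 60 N. Pads are 19 mm wide; open, the fingers measure 117 mm over their backs; the gripper's body (75 mm by 190 mm) begins 51 mm behind the grasp point.
Start: joints at [-1.423, 0.527, 1.433, -0, 1.181, -0.178], TCP at [0.201, -0.592, 0.223] pointing down, gripper open.
Joint ranges: [-3.08, 3.08], [-0.75, 2.2], [0.22, 2.44], [-1.43, 4.57], [0, 2.65], [-2.85, 2.85]. Speed limits (rad/s): [2.79, 2.79, 3.14, 3.14, 3.14, 3.14].

### API

Orientations are given as a unit quaternion [x, y, z, w].
In Python, from rig import robot, optics, workorder gives the robot as it stands.
- The arm moves only by the tool arm_command, never from a script. Its argument "plan" is a list of rows, each a list of 7 numbers: the shift along the tool's x, y, z in cm, then the turn, a rotation vector about the tool's x, y, z in rad, then the finger opening in cm, from 0 to 8.7. In form: [[x, y, z, ax, ay, az, gripper], ...]. A call has 1 to 12 rows; each row shifts and turns the pose as measured when the row begins, along the tool's axes as they then stand; what a row does not reach is not made up. A row lasts 1/8 s, in which the tool goes at most 62.5 mm and 10.7 degrees, less where a joint would pass 70% of its speed; a pose out of reach is approached as far as the arm can. A call with a gripper value outside its range is refused whole. The fingers move at their own pace and stop on an object; "grip_force" is the grip in N (left out, the last holds). Time passes only in rows, so rows that do not move let the fingers close. It gives the time, the measured TCP pose, the force and the opening at its end, in the units of the state.
- robot.get_obs(): the state, without advancing time (a new reading comes with each control period).
- optics.camera(name): name is "scene" or "side" or "wrist"; returns (picture, depth): 400x640x3 uint8, blue, green, red; 400x640 float32, m along the optical axis (not along the pixel's ray), 0 where there is no reading.
- optics.camera_info(name): a dict with "mtx" (3x3 intrinsics, pixels), "position" and "rotation" of the camera in the world; the wrist camera has in their place "tool_from_camera" (4x4, takes a point from camera to tool coordinates, whose origin is the TCP and whose axes are the tool frame's). Camera axes: x right, y down, z forward; pixel columns grow to the right and rows downward; lengths in m; the calibration is good to about 2 mm. A picture is of the moment at which its call begins: read the wrist's pose just before it. camera_info takes no time and is no camera call.
- workorder.hand_in(): hands the job in, once; it reports no verdict.
The state is a dict: "time": time; "q": joint angles; "joint_velocities": joint speeds; "joint_torque": joint torques, N m; "position": TCP position; "tool_rot": TCP orientation; "ft_force": force on the tool from outside, world axes, zero at the start; "moment": the same for the moment, N m; "grip_width": finger opening in m.
Only numpy, scipy, OpenCV 4.12 (cv2) and the standard library are available. Lean on these libraries where they do the work, as an engineer would, in place of code of your own. Each camera call takes 0.05 s, during which the arm holds its last target. There are 200 camera calls.

## Working session

There is one attempt and no reset: what is moved stays moved. The work goes in short steps, Python scripts to look and compute and a tool call to move; the robot and the scene stay as the last step left them, time stands still between calls to the robot, and variables do not carry over. Pictures are saved under pics/ and viewed, about 12 in all and at most 16, crops included, and the job is handed in when it is done.

Besides the shell and the picture viewer there is one more tool, called after "Call:" as name(argument=value, ...), one argument or row to a line, values as JSON. arm_command: Moves the arm, as the interface text tells. Its arguments: {"type":"object","properties":{"plan":{"type":"array"},"grip_force":{"type":"number"}},"required":["plan"]}

```bash
ls; mkdir -p pics; python3 - <<'E'
from rig import robot, optics
import cv2,numpy as np
print(robot.get_obs())
for n in("scene","side","wrist"):
    i=optics.camera_info(n);print(n,i)
    p,d=optics.camera(n);cv2.imwrite(f"pics/{n}0.png",p);np.savez(f"{n}0.npz",p=p,d=d)
E
```

```text
pics
{'time': 0.0, 'q': array([-1.42249162e+00,  5.28511691e-01,  1.43391858e+00,  2.91971213e-06,
        1.18136045e+00, -1.78491260e-01]), 'joint_velocities': array([-2.01757614e-03, -4.38789319e-04,  1.26448500e-03,  5.18406842e-04,
        2.20618843e-03, -8.22456255e-05]), 'joint_torque': array([ 8.08253990e-04, -4.40041494e+01, -1.76588738e+01,  6.32102718e-02,
        5.81855793e-02, -1.75753626e-04]), 'position': array([ 0.20055501, -0.59117294,  0.22153848]), 'tool_rot': array([ 0.41256266,  0.57521594, -0.41144584,  0.57413499]), 'ft_force': array([-1.24654213, -0.08662861,  0.90156783]), 'moment': array([ 0.02700734, -0.00446697,  0.01149772]), 'grip_width': 0.0870112489286868}
scene {'mtx': array([[487.18596939,   0.        , 325.08462455],
       [  0.        , 487.18596939, 208.12200731],
       [  0.        ,   0.        ,   1.        ]]), 'position': array([ 1.62306314, -0.41297051,  0.90634613]), 'rotation': array([ 0.73794111,  0.5094835 , -0.24904384, -0.36585058])}
side {'mtx': array([[460.92974388,   0.        , 320.70383423],
       [  0.        , 460.92974388, 205.64282323],
       [  0.        ,   0.        ,   1.        ]]), 'position': array([-0.00260303,  0.77447948,  1.18496991]), 'rotation': array([-0.30406898,  0.88631236, -0.32890999,  0.11751881])}
wrist {'mtx': array([[330.39200526,   0.        , 322.08087781],
       [  0.        , 330.39200526, 201.07723147],
       [  0.        ,   0.        ,   1.        ]]), 'tool_from_camera': array([[-1.22653364e-04, -2.73501239e-01,  9.61871643e-01,
        -1.63128906e-01],
       [-3.07056892e-04, -9.61871594e-01, -2.73501265e-01,
         7.47954200e-02],
       [ 9.99999945e-01, -3.28895167e-04,  3.39963468e-05,
         2.43788408e-05],
       [ 0.00000000e+00,  0.00000000e+00,  0.00000000e+00,
         1.00000000e+00]])}
```

View pics/scene0.png

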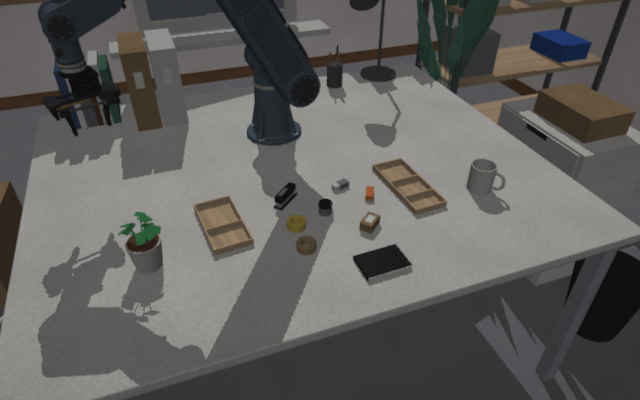

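View pics/side0.png

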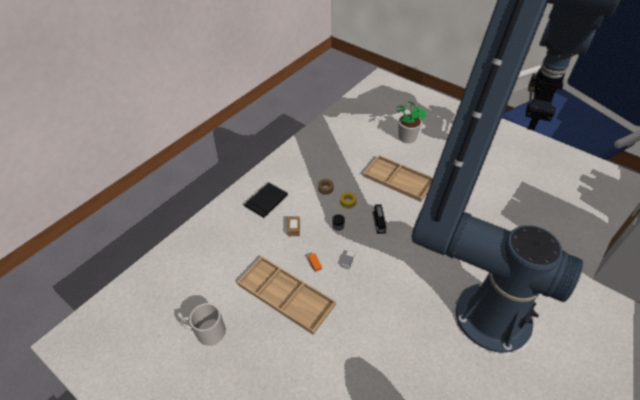

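The scene view shows, in pixels: plant (145,245), tray_two (222,225), stapler (285,195), yellow ring (297,224), brown ring (306,245), pin pot (326,207), grey/white eraser (341,185), orange eraser (370,193), staple box (370,222), notebook (382,262), tray_three (408,186), mug (482,177). The side view agrees.

Possible mix-ups:
- **Tape:** brown (306,245) against yellow (297,224). I take the brown one.
- **Eraser:** grey/white (341,185) against orange (370,193). I take the grey one.

Next: rough positions, then a wrist-camera overview.

```bash
cat > h.py <<'E'
import numpy as np, cv2
from scipy.spatial.transform import Rotation as R
from rig import robot, optics
def cam(n,obs=None):
    i=optics.camera_info(n);K=i["mtx"]
    if n!="wrist": return K,R.from_quat(i["rotation"]).as_matrix(),np.array(i["position"])
    T=i["tool_from_camera"];Rt=R.from_quat(obs["tool_rot"]).as_matrix()
    return K,Rt@T[:3,:3],Rt@T[:3,3]+obs["position"]
def ray(c,uv,z):
    K,Rm,p=c;uv=np.atleast_2d(uv).astype(float)
    d=np.c_[uv,np.ones(len(uv))]@np.linalg.inv(K).T@Rm.T
    return p+d*((z-p[2])/d[:,2])[:,None]
def proj(c,P):
    K,Rm,p=c;q=(np.atleast_2d(P)-p)@Rm@K.T;return q[:,:2]/q[:,2:]
def go(P,yaw=None):
    """shift (cm) and turn to bring TCP to P, tool x down, tool z (jaw axis) at yaw"""
    o=robot.get_obs();Rt=R.from_quat(o["tool_rot"])
    s=Rt.inv().apply(np.array(P)-o["position"])*100
    z=Rt.as_matrix()[:,2];y0=np.arctan2(z[1],z[0])
    if yaw is None: yaw=y0
    x=np.array([0,0,-1.]);best=None
    for k in(0,np.pi):
        zz=np.array([np.cos(yaw+k),np.sin(yaw+k),0]);M=R.from_matrix(np.c_[x,np.cross(zz,x),zz])
        t=(Rt.inv()*M).as_rotvec()
        if best is None or np.linalg.norm(t)<np.linalg.norm(best): best=t
    print("tcp",o["position"].round(4),"jaw yaw",y0.round(3),"q",o["q"].round(2),"F",o["ft_force"].round(1),"w",round(o["grip_width"],4),"t",round(o["time"],2))
    print("shift cm",s.round(2),"turn",best.round(3))
E
python3 - <<'E'
from h import *
cs,cd=cam("scene"),cam("side")
S=dict(plant=((145,262),(408,132)),two=((222,225),(398,178)),stap=((285,195),(380,219)),yel=((297,224),(348,200)),tape=((306,245),(326,186)),pot=((326,207),(338,222)),eras=((341,185),(346,259)),org=((370,193),(315,262)),box=((370,222),(293,226)),three=((408,186),(286,293)),mug=((482,177),(207,325)),note=((382,262),(266,200)))
for k,(a,b) in S.items(): print(k,ray(cs,a,.02)[0].round(3),ray(cd,b,.02)[0].round(3))
E
```

```text
plant [ 0.595 -0.518  0.02 ] [ 0.591 -0.517  0.02 ]
two [ 0.515 -0.3    0.02 ] [ 0.49  -0.281  0.02 ]
stap [ 0.438 -0.088  0.02 ] [ 0.438 -0.086  0.02 ]
yel [ 0.586 -0.098  0.02 ] [ 0.569 -0.09   0.02 ]
tape [ 0.68  -0.103  0.02 ] [ 0.668 -0.096  0.02 ]
pot [0.54  0.009 0.02 ] [0.539 0.007 0.02 ]
eras [0.449 0.095 0.02 ] [0.434 0.108 0.02 ]
org [0.521 0.163 0.02 ] [0.501 0.174 0.02 ]
box [0.651 0.102 0.02 ] [0.644 0.109 0.02 ]
three [0.529 0.293 0.02 ] [0.501 0.309 0.02 ]
mug [0.568 0.545 0.02 ] [0.607 0.517 0.02 ]
note [0.813 0.061 0.02 ] [0.789 0.079 0.02 ]
```

```bash
python3 - <<'E'
from h import *
go([0.5,0.03,0.36],np.pi/2); go([0.5,0.03,0.36])
print(R.from_quat(robot.get_obs()["tool_rot"]).as_matrix().round(2))
E
```

```text
tcp [ 0.2006 -0.5913  0.2218] jaw yaw -1.244 q [-1.42  0.53  1.43  0.    1.18 -0.18] F [-1.  -0.1  0.4] w 0.087 t 0.15
shift cm [-13.72  48.31 -49.26] turn [ 0.327 -0.002 -0.   ]
tcp [ 0.2006 -0.5913  0.2218] jaw yaw -1.244 q [-1.42  0.53  1.43  0.    1.18 -0.18] F [-1.  -0.1  0.4] w 0.087 t 0.15
shift cm [-13.72  48.31 -49.26] turn [-0.    -0.002 -0.   ]
[[-0.    0.95  0.32]
 [ 0.    0.32 -0.95]
 [-1.    0.   -0.  ]]
```

Call:
arm_command(
  plan=[
    [-6, 0, 0, 0.164, 0, 0, 8.7],
    [-6, 0, 0, 0.164, 0, 0, 8.7],
    [0, 2.6, -5.4, 0, 0, 0, 8.7],
    [0, 2.6, -5.4, 0, 0, 0, 8.7],
    [0, 2.6, -5.4, 0, 0, 0, 8.7],
    [0, 2.6, -5.4, 0, 0, 0, 8.7],
    [0, 2.6, -5.4, 0, 0, 0, 8.7],
    [0, 2.6, -5.4, 0, 0, 0, 8.7],
    [0, 2.6, -5.4, 0, 0, 0, 8.7],
    [0, 2.6, -5.4, 0, 0, 0, 8.7],
    [0, 2.6, -5.4, 0, 0, 0, 8.7],
    [0, 2.6, -5.4, 0, 0, 0, 8.7],
  ],
  grip_force=20,
)

```text
time: 1.65
position: [0.4742, -0.0432, 0.3452]
tool_rot: [0.507, 0.494, -0.504, 0.494]
ft_force: [0.9, -0.3, 0.7]
grip_width: 0.0868
```

```bash
python3 - <<'E'
from h import *
go([0.5,0.03,0.36],np.pi/2)
E
```

```text
tcp [ 0.4742 -0.0432  0.3452] jaw yaw -1.594 q [-0.33  0.18  1.62  0.    1.34  1.26] F [ 0.9 -0.3  0.7] w 0.0868 t 1.65
shift cm [-1.45  2.42 -7.39] turn [-0.023 -0.003 -0.003]
```

Call:
arm_command(
  plan=[
    [-0.8, 0.9, -3.7, -0.02, 0, 0, 8.7],
    [-0.8, 0.9, -3.7, 0, 0, 0, 8.7],
    [0, 0, 0, 0, 0, 0, 8.7],
  ],
)

```text
time: 2.02
position: [0.4937, 0.0371, 0.361]
tool_rot: [0.5, 0.502, -0.497, 0.501]
ft_force: [-0.1, 0.6, 0.2]
grip_width: 0.0869
```

```bash
python3 - <<'E'
from h import *
go([0.5,0.03,0.36],np.pi/2)
o=robot.get_obs();p,d=optics.camera("wrist");np.savez("w1.npz",p=p,d=d,pos=o["position"],rot=o["tool_rot"])
cv2.imwrite("pics/w1.png",p)
E
```

```text
tcp [0.4937 0.0371 0.361 ] jaw yaw -1.566 q [-0.15  0.2   1.55  0.    1.39  1.41] F [-0.1  0.6  0.2] w 0.0869 t 2.02
shift cm [0.1  0.62 0.71] turn [ 0.005 -0.004 -0.002]
```

View pics/w1.png

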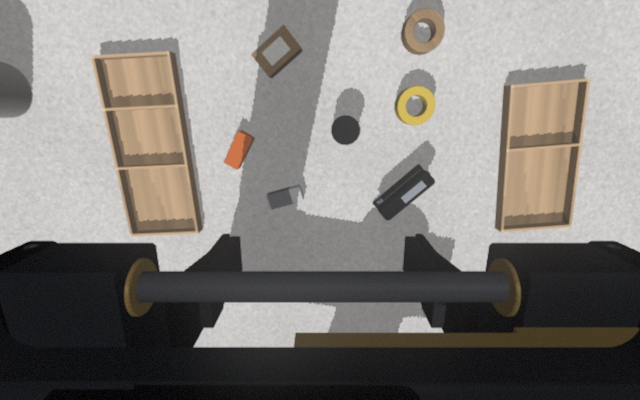

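The wrist overview shows everything needed:
- **tray_three:** left, corners about (95,57) (172,52) (200,231) (132,235).
- **tray_two:** right, corners about (507,84) (588,80) (571,226) (498,231).
- **Parts:** staple box (277,51), orange eraser (239,149), grey eraser (285,196) with its white end in sunlight, pot (346,129), brown tape (423,31), yellow ring (415,105), stapler (404,192).

Next I segment them by depth height.

```bash
cat >> h.py <<'E'
def cloud(n,d,o=None):
    K,Rm,p=cam(n,o);v,u=np.indices(d.shape);
    return p+(np.stack([(u-K[0,2])/K[0,0]*d,(v-K[1,2])/K[1,1]*d,d],-1))@Rm.T
E
python3 - <<'E'
from h import *
f=np.load("w1.npz");o=dict(position=f["pos"],tool_rot=f["rot"]);p=f["p"];d=f["d"]
W=cloud("wrist",d,o);h=W[...,2].copy();h[d==0]=0;h[238:]=0
print("desk",np.percentile(h[:235][(h[:235]<.01)&(d[:235]>0)],[5,50,95]).round(4))
m=((h>.009)&(h<.12)).astype(np.uint8)
n,l,st,c=cv2.connectedComponentsWithStats(m)
for i in range(1,n):
    if st[i,4]<60: continue
    q=W[l==i];top=np.percentile(q[:,2],90);t=q[q[:,2]>top-.004]
    hs=np.percentile(q[:,2],[10,50,90,98])
    r=cv2.minAreaRect((t[:,:2]*1000).astype(np.float32))
    bgr=np.median(p[l==i],0)
    print(c[i].round(),st[i,4],"h",hs.round(4),"topmean",t[:,:2].mean(0).round(4),"rect",np.round(r[0],1),np.round(r[1],1),round(r[2],1),"bgr",bgr)
    if st[i,4]>4000: print(np.round(cv2.boxPoints(r),1).tolist())
E
```

```text
desk [-0.0003  0.0014  0.0057]
[423.  31.] 1214 h [0.0175 0.0248 0.0262 0.0269] topmean [ 0.6712 -0.1002] rect [ 671.  -100.4] [54.5 54.9] 75.8 bgr [110. 136. 160.]
[277.  52.] 1386 h [0.0275 0.0292 0.0305 0.031 ] topmean [0.6437 0.1028] rect [643.5 103.1] [38.2 59.9] 39.5 bgr [ 76.  90. 105.]
[146. 141.] 3480 h [0.0114 0.0199 0.0219 0.0227] topmean [0.5178 0.305 ] rect [504.3 303. ] [274.4 114.2] 3.1 bgr [111. 135. 158.]
[11. 92.] 1201 h [0.013  0.0282 0.0455 0.0505] topmean [0.5831 0.4806] rect [583.1 482.4] [11.  51.8] 77.4 bgr [86. 87. 89.]
[544. 156.] 3042 h [0.0112 0.0196 0.0219 0.0228] topmean [ 0.5009 -0.2984] rect [ 493.  -297.5] [227.  114.9] 5.0 bgr [101. 123. 143.]
[415. 105.] 977 h [0.0196 0.0248 0.0261 0.0269] topmean [ 0.5725 -0.0971] rect [571.9 -97.1] [54.4 54.7] 70.1 bgr [ 96. 185. 211.]
[345. 130.] 665 h [0.0378 0.039  0.0402 0.0408] topmean [0.5376 0.0051] rect [537.3   4.9] [39.7 39. ] 0.7 bgr [63. 63. 63.]
[238. 150.] 629 h [0.0178 0.0192 0.0205 0.0212] topmean [0.5059 0.1668] rect [505.1 167.2] [24.9 56.4] 61.7 bgr [ 74. 115. 202.]
[405. 194.] 1244 h [0.0292 0.0426 0.0446 0.0456] topmean [ 0.4412 -0.0893] rect [440.4 -88.9] [24.8 92.2] 42.7 bgr [59. 59. 59.]
[285. 197.] 565 h [0.0175 0.0193 0.0205 0.0212] topmean [0.4307 0.0978] rect [430.4  97.6] [25.2 55.5] 17.0 bgr [89. 87. 86.]
```

```bash
python3 - <<'E'
from h import *
f=np.load("w1.npz");o=dict(position=f["pos"],tool_rot=f["rot"]);c=cam("wrist",o);p=f["p"]
print(ray(c,[(95,57),(172,52),(200,231),(132,235)],.02).round(3).tolist())
print(ray(c,[(507,84),(588,80),(571,226),(498,231)],.02).round(3).tolist())
for n,(x,y,a),xs in(("two",(.493,-.2975,5),(-.046,.065)),("three",(.5043,.303,3.1),(-.08,.019,.099))):
    a=np.radians(a);t=np.array([x,y])
    for X in xs: print(n,X,(t+X*np.array([np.cos(a),np.sin(a)])).round(4))
    L=.113 if n=="two" else .137
    B=np.array([[s*L,w*.056] for s,w in((1,1),(1,-1),(-1,-1),(-1,1))])@np.array([[np.cos(a),np.sin(a)],[-np.sin(a),np.cos(a)]])+t
    cv2.polylines(p,[proj(c,np.c_[B,np.full(4,.02)]).astype(np.int32)],True,(0,0,255),1)
cr=[cv2.resize(p[y-35:y+35,x-45:x+45],(300,233)) for x,y in((423,35),(285,196),(346,129),(277,51))]
cv2.imwrite("pics/c1.png",np.vstack([np.hstack(cr[:2]),np.hstack(cr[2:]),cv2.resize(p[40:240],(600,188))]))
go([.4408,-.089,.10],np.radians(42.7))
E
```

```text
[[0.636, 0.361, 0.02], [0.643, 0.251, 0.02], [0.374, 0.237, 0.02], [0.366, 0.349, 0.02]]
[[0.602, -0.227, 0.02], [0.608, -0.342, 0.02], [0.386, -0.364, 0.02], [0.377, -0.248, 0.02]]
two -0.046 [ 0.4472 -0.3015]
two 0.065 [ 0.5578 -0.2918]
three -0.08 [0.4244 0.2987]
three 0.019 [0.5233 0.304 ]
three 0.099 [0.6032 0.3084]
tcp [0.4932 0.036  0.3606] jaw yaw -1.567 q [-0.16  0.2   1.55  0.    1.39  1.41] F [ 0.2  0.5 -0.1] w 0.0872 t 2.08
shift cm [26.   -5.3  12.58] turn [ 0.829 -0.004  0.001]
```

View pics/c1.png

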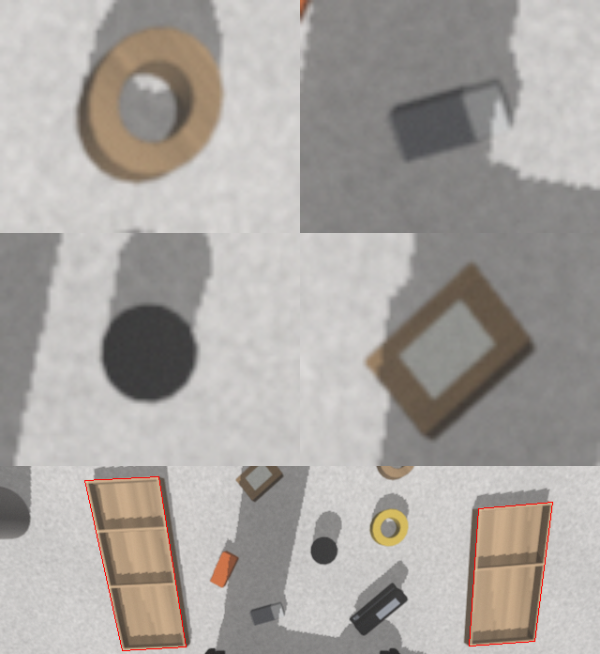

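The crops confirm the brown ring, the grey-sleeved eraser with a white end, the black-lidded pot and the brown box with its white patch. The red tray outlines fit the walls, so I go to the stapler.

Call:
arm_command(
  plan=[
    [1, -1.8, 4.2, 0, 0, 0, 5.5],
    [1, -1.8, 4.2, 0, 0, 0, 5.5],
    [1, -1.8, 4.2, 0, 0, 0, 5.5],
    [4.6, 0, 0, 0.166, 0, 0, 5.5],
    [4.6, 0, 0, 0.166, 0, 0, 5.5],
    [4.6, 0, 0, 0.166, 0, 0, 5.5],
    [4.6, 0, 0, 0.166, 0, 0, 5.5],
    [4.6, 0, 0, 0.166, 0, 0, 5.5],
    [0, 0, 0, 0, 0, 0, 5.5],
    [0, 0, 0, 0, 0, 0, 5.5],
  ],
)

```text
time: 3.32
position: [0.4352, -0.1064, 0.0937]
tool_rot: [0.664, 0.243, -0.663, 0.246]
ft_force: [0.4, 0.8, 0.4]
grip_width: 0.0553
```

```bash
python3 - <<'E'
from h import *
go([.4408,-.089,.013],np.radians(42.7))
E
```

```text
tcp [ 0.4352 -0.1064  0.0937] jaw yaw -2.435 q [-0.49  0.53  1.99 -0.    0.63  1.95] F [0.4 0.8 0.4] w 0.0553 t 3.33
shift cm [ 8.07 -0.99 -1.55] turn [-0.038  0.    -0.004]
```

Call:
arm_command(
  plan=[
    [0, -0.5, -0.8, -0.038, 0, 0, 5.5],
    [0, -0.3, -0.5, 0, 0, 0, 5.5],
    [0, 0, 0, 0, 0, 0, 5.5],
    [0, 0, 0, 0, 0, 0, 5.5],
  ],
)

```text
time: 3.82
position: [0.4429, -0.0919, 0.0986]
tool_rot: [0.661, 0.255, -0.655, 0.264]
ft_force: [0.0, -0.1, 0.6]
grip_width: 0.0546
```

```bash
python3 - <<'E'
from h import *
go([.4408,-.089,.013],np.radians(42.7))
E
```

```text
tcp [ 0.4429 -0.0919  0.0986] jaw yaw -2.39 q [-0.45  0.52  1.98 -0.    0.63  1.94] F [ 0.  -0.1  0.6] w 0.0546 t 3.83
shift cm [ 8.56 -0.47 -0.02] turn [ 0.006 -0.003 -0.014]
```

Call:
arm_command(
  plan=[
    [2.2, -0.4, 0, 0, 0, -0.01, 5.5],
    [2.2, 0, 0, 0, 0, 0, 5.5],
    [2, 0, 0, 0, 0, 0, 5.5],
    [1, 0, 0, 0, 0, 0, 5.5],
    [0.5, 0, 0, 0, 0, 0, 5.5],
    [0, 0, 0, 0, 0, 0, 5.5],
  ],
)

```text
time: 4.58
position: [0.4432, -0.0901, 0.0191]
tool_rot: [0.661, 0.258, -0.655, 0.262]
ft_force: [0.3, -0.2, 0.2]
grip_width: 0.0548
```

```bash
python3 - <<'E'
from h import *
go([.4408,-.089,.013],np.radians(42.7))
E
```

```text
tcp [ 0.4432 -0.0901  0.0191] jaw yaw -2.389 q [-0.45  0.69  2.02  0.    0.42  1.94] F [ 0.3 -0.2  0.2] w 0.0548 t 4.58
shift cm [ 0.61 -0.26  0.1 ] turn [ 0.008 -0.005 -0.009]
```

Call:
arm_command(
  plan=[
    [0.5, -0.2, 0.1, 0, 0, 0, 5.5],
    [0, 0, 0, 0, 0, 0, 2],
    [0, 0, 0, 0, 0, 0, 2],
    [0, 0, 0, 0, 0, 0, 2],
    [0, 0, 0, 0, 0, 0, 2],
    [-1, 0, 0, 0, 0, 0, 2],
    [-2.5, 0, 0, 0, 0, 0, 2],
    [-2.5, 0, 0, -0.18, 0, 0, 2],
    [-2.5, 0, 0, -0.18, 0, 0, 2],
    [-1, 0, 0, -0.18, 0, 0, 2],
    [0, 0, 0, -0.18, 0, 0, 2],
    [0, 0, 0, -0.18, 0, 0, 2],
  ],
  grip_force=25,
)

```text
time: 6.08
position: [0.4396, -0.0887, 0.1164]
tool_rot: [0.473, 0.522, -0.469, 0.532]
ft_force: [0.2, -0.1, -1.9]
grip_width: 0.026
```

```bash
python3 - <<'E'
from h import *
go([.4472,-.3015,.11],np.radians(95))
E
```

```text
tcp [ 0.4396 -0.0887  0.1164] jaw yaw -1.459 q [-0.45  0.48  1.98  0.    0.67  1.01] F [ 0.2 -0.1 -1.9] w 0.026 t 6.08
shift cm [ 0.75 -1.63 21.23] turn [ 0.025  0.006 -0.013]
```

Gripped at 26 mm, as it should be, and the force shows about 0.16 kg. Moving to the tray.

Call:
arm_command(
  plan=[
    [0, -0.2, 3, 0.025, 0, -0.01, 2],
    [0, -0.4, 5, 0, 0, 0, 2],
    [0, -0.4, 5, 0, 0, 0, 2],
    [0, -0.4, 4, 0, 0, 0, 2],
    [0, -0.2, 2, 0, 0, 0, 2],
    [0, 0, 0.5, 0, 0, 0, 2],
    [0, 0, 0, 0, 0, 0, 2],
    [0, 0, 0, 0, 0, 0, 2],
  ],
)

```text
time: 7.08
position: [0.4392, -0.2842, 0.1202]
tool_rot: [0.476, 0.522, -0.477, 0.523]
ft_force: [0.8, -0.1, -1.6]
grip_width: 0.026
```

```bash
python3 - <<'E'
from h import *
go([.4472,-.3015,.018],np.radians(95))
E
```

```text
tcp [ 0.4392 -0.2842  0.1202] jaw yaw -1.479 q [-0.79  0.54  1.78 -0.    0.81  0.69] F [ 0.8 -0.1 -1.6] w 0.026 t 7.08
shift cm [10.22  0.63  1.78] turn [ 0.005  0.002 -0.001]
```

Call:
arm_command(
  plan=[
    [0.5, 0.4, 1.2, 0, 0, 0, 2],
    [2, 0.2, 0.5, 0, 0, 0, 2],
    [2.5, 0, 0, 0, 0, 0, 2],
    [2.5, 0, 0, 0, 0, 0, 2],
    [1.5, 0, 0, 0, 0, 0, 2],
    [0.3, 0, 0, 0, 0, 0, 2],
    [0, 0, 0, 0, 0, 0, 2],
    [0, 0, 0, 0, 0, 0, 2],
  ],
)

```text
time: 8.07
position: [0.4515, -0.3017, 0.0248]
tool_rot: [0.475, 0.521, -0.475, 0.527]
ft_force: [0.3, -0.8, -0.8]
grip_width: 0.0255
```

```bash
python3 - <<'E'
from h import *
go([.4472,-.3015,.019],np.radians(95))
E
```

```text
tcp [ 0.4515 -0.3017  0.0248] jaw yaw -1.473 q [-0.79  0.73  1.79 -0.    0.62  0.68] F [ 0.3 -0.8 -0.8] w 0.0255 t 8.07
shift cm [ 0.58 -0.42 -0.07] turn [ 0.01   0.006 -0.005]
```

Call:
arm_command(
  plan=[
    [0.3, -0.2, 0, 0, 0, 0, 2],
    [0.2, -0.1, 0, 0, 0, 0, 2],
    [0, 0, 0, 0, 0, 0, 2],
    [0, 0, 0, 0, 0, 0, 5],
    [0, 0, 0, 0, 0, 0, 5],
    [0, 0, 0, 0, 0, 0, 5],
    [-1, 0, 0, 0, 0, 0, 5],
    [-3, 0, 0, 0, 0, 0, 5],
    [-4, 0, 0, 0, 0, 0, 5],
    [-3, 0, 0, 0, 0, 0, 5],
    [0, 0, 0, 0, 0, 0, 6],
  ],
)

```text
time: 9.45
position: [0.4487, -0.3024, 0.1369]
tool_rot: [0.475, 0.519, -0.475, 0.529]
ft_force: [-0.4, -1.4, -0.5]
grip_width: 0.0547
```

```bash
python3 - <<'E'
from h import *
go([.6435,.103,.12],np.radians(39.5))
E
```

```text
tcp [ 0.4487 -0.3024  0.1369] jaw yaw -1.473 q [-0.8   0.53  1.74 -0.    0.86  0.67] F [-0.4 -1.4 -0.5] w 0.0547 t 9.45
shift cm [  1.46  23.33 -38.47] turn [ 0.979  0.006 -0.013]
```

Call:
arm_command(
  plan=[
    [0, 1.5, -2.4, 0, 0, 0, 6],
    [0, 2.9, -4.7, 0, 0, 0, 6],
    [0, 3.1, -5.1, 0, 0, 0, 6],
    [0, 3.1, -5.1, 0, 0, 0, 6],
    [0, 3.1, -5.1, 0, 0, 0, 6],
    [0, 3.1, -5.1, 0, 0, 0, 6],
    [0, 2.9, -4.8, 0, 0, 0, 6],
    [0, 1.8, -3, 0, 0, 0, 6],
    [0, 0, 0, 0.16, 0, 0, 6],
    [0, 0, 0, 0.16, 0, 0, 6],
    [0, 0, 0, 0.16, 0, 0, 6],
    [0, 0, 0, 0.16, 0, 0, 6],
  ],
)

```text
time: 10.95
position: [0.6286, 0.0827, 0.1235]
tool_rot: [-0.616, -0.339, 0.623, -0.343]
ft_force: [-0.6, 0.6, -0.4]
grip_width: 0.0601
```

```bash
python3 - <<'E'
from h import *
go([.6435,.103,.10],np.radians(39.5))
E
```

```text
tcp [0.6286 0.0827 0.1235] jaw yaw -2.135 q [-0.04  0.66  1.49 -0.01  1.    2.1 ] F [-0.6  0.6 -0.4] w 0.0601 t 10.95
shift cm [ 2.32  0.17 -2.54] turn [ 0.317  0.011 -0.002]
```

Call:
arm_command(
  plan=[
    [1, 0.1, -1.2, 0, 0.01, 0, 6],
    [1, 0.1, -1.3, 0, 0, 0, 6],
    [0, 0, 0, 0.16, 0, 0, 6],
    [0, 0, 0, 0.157, 0, 0, 6],
    [0, 0, 0, 0, 0, 0, 6],
    [0, 0, 0, 0, 0, 0, 6],
  ],
)

```text
time: 11.7
position: [0.6433, 0.1067, 0.0956]
tool_rot: [-0.662, -0.242, 0.667, -0.24]
ft_force: [-0.4, 0.1, 0.1]
grip_width: 0.0601
```

```bash
python3 - <<'E'
from h import *
go([.6435,.103,.006],np.radians(39.5))
E
```

```text
tcp [0.6433 0.1067 0.0956] jaw yaw -2.446 q [-0.01  0.72  1.46  0.    0.98  2.44] F [-0.4  0.1  0.1] w 0.0601 t 11.7
shift cm [8.96 0.35 0.17] turn [0.006 0.005 0.005]
```

Call:
arm_command(
  plan=[
    [1, 0.3, 0.1, 0, 0, 0, 6],
    [2.5, 0, 0, 0, 0, 0, 6],
    [2.5, 0, 0, 0, 0, 0, 6],
    [1.5, 0, 0, 0, 0, 0, 6],
    [0.8, 0, 0, 0, 0, 0, 6],
    [0, 0, 0, 0, 0, 0, 6],
    [0, 0, 0, 0, 0, 0, 6],
  ],
)

```text
time: 12.58
position: [0.6454, 0.103, 0.0091]
tool_rot: [-0.662, -0.244, 0.666, -0.242]
ft_force: [-0.5, -0.1, -0.1]
grip_width: 0.0601
```

```bash
python3 - <<'E'
from h import *
go([.6435,.103,.006],np.radians(39.5))
E
```

```text
tcp [0.6454 0.103  0.0091] jaw yaw -2.44 q [-0.01  0.84  1.48  0.    0.82  2.43] F [-0.5 -0.1 -0.1] w 0.0601 t 12.57
shift cm [ 0.31 -0.12  0.15] turn [0.012 0.003 0.004]
```

Call:
arm_command(
  plan=[
    [0.3, -0.1, 0.1, 0.01, 0, 0, 6],
    [0, 0, 0, 0, 0, 0, 3],
    [0, 0, 0, 0, 0, 0, 3],
    [0, 0, 0, 0, 0, 0, 3],
    [-1, 0, 0, 0, 0, 0, 3],
    [-3, 0, 0, 0, 0, 0, 3],
    [-4, 0, 0, -0.16, 0, 0, 3],
    [-2, 0, 0, -0.16, 0, 0, 3],
    [0, 0, 0, -0.16, 0, 0, 3],
    [0, 0, 0, -0.16, 0, 0, 3],
    [0, 0, 0, -0.16, 0, 0, 3],
    [0, 0, 0, -0.16, 0, 0, 3],
  ],
)

```text
time: 14.08
position: [0.6455, 0.1033, 0.1156]
tool_rot: [0.472, 0.527, -0.471, 0.528]
ft_force: [-0.1, 0.2, -0.8]
grip_width: 0.0375
```

```bash
python3 - <<'E'
from h import *
go([.5578,-.2918,.11],np.radians(95))
E
```

```text
tcp [0.6455 0.1033 0.1156] jaw yaw -1.458 q [-0.01  0.69  1.45  0.    1.    1.45] F [-0.1  0.2 -0.8] w 0.0375 t 14.07
shift cm [  0.54 -13.14  38.27] turn [ 0.025 -0.    -0.001]
```

Call:
arm_command(
  plan=[
    [0, -0.7, 2.1, 0.02, 0, 0, 3],
    [0, -1.5, 4.4, 0, 0, 0, 3],
    [0, -1.9, 5.4, 0, 0, 0, 3],
    [0, -1.9, 5.4, 0, 0, 0, 3],
    [0, -1.9, 5.4, 0, 0, 0, 3],
    [0, -1.9, 5.4, 0, 0, 0, 3],
    [0, -1.6, 5, 0, 0, 0, 3],
    [0, -1.2, 3.4, 0, 0, 0, 3],
    [0, -0.5, 1.5, 0, 0, 0, 3],
    [0, 0, 0, 0, 0, 0, 3],
    [0, 0, 0, 0, 0, 0, 3],
  ],
)

```text
time: 15.45
position: [0.5383, -0.3063, 0.1197]
tool_rot: [0.485, 0.513, -0.485, 0.517]
ft_force: [0.2, 1.2, -0.7]
grip_width: 0.0377
```

```bash
python3 - <<'E'
from h import *
go([.5578,-.2918,.018],np.radians(95))
E
```

```text
tcp [ 0.5383 -0.3063  0.1197] jaw yaw -1.511 q [-0.7   0.64  1.54  0.    0.95  0.81] F [ 0.2  1.2 -0.7] w 0.0377 t 15.45
shift cm [10.17  1.99 -1.37] turn [-0.027  0.004 -0.004]
```

Call:
arm_command(
  plan=[
    [0, 1.2, -0.9, -0.027, 0, 0, 3],
    [0, 0.7, -0.4, 0, 0, 0, 3],
    [1.5, 0, 0, 0, 0, 0, 3],
    [2.5, 0, 0, 0, 0, 0, 3],
    [2.5, 0, 0, 0, 0, 0, 3],
    [1.5, 0, 0, 0, 0, 0, 3],
    [0.8, 0, 0, 0, 0, 0, 3],
    [0, 0, 0, 0, 0, 0, 3],
    [0, 0, 0, 0, 0, 0, 3],
  ],
)

```text
time: 16.58
position: [0.5603, -0.2845, 0.0264]
tool_rot: [0.475, 0.522, -0.475, 0.525]
ft_force: [0.4, 0.4, -0.6]
grip_width: 0.0378
```

```bash
python3 - <<'E'
from h import *
go([.5578,-.2918,.011],np.radians(95))
E
```

```text
tcp [ 0.5603 -0.2845  0.0264] jaw yaw -1.473 q [-0.65  0.79  1.56  0.    0.79  0.83] F [ 0.4  0.4 -0.6] w 0.0378 t 16.57
shift cm [ 1.54 -0.33  0.7 ] turn [ 0.01   0.002 -0.003]
```

Call:
arm_command(
  plan=[
    [0.5, -0.3, 0.6, 0, 0, 0, 3],
    [0.5, 0, 0, 0, 0, 0, 3],
    [0.4, 0, 0, 0, 0, 0, 3],
    [0, 0, 0, 0, 0, 0, 3],
    [0, 0, 0, 0, 0, 0, 5.5],
    [0, 0, 0, 0, 0, 0, 5.5],
    [0, 0, 0, 0, 0, 0, 5.5],
    [-1, 0, 0, 0, 0, 0, 5.5],
    [-3, 0, 0, 0, 0, 0, 5.5],
    [-4, 0, 0, 0, 0, 0, 5.5],
    [-3, 0, 0, 0, 0, 0, 8],
    [0, 0, 0, 0, 0, 0, 8],
  ],
)

```text
time: 18.08
position: [0.5589, -0.2922, 0.1296]
tool_rot: [0.475, 0.52, -0.475, 0.528]
ft_force: [-0.3, -0.6, 0.4]
grip_width: 0.0676
```

```bash
python3 - <<'E'
from h import *
go([.671,-.1003,.11],np.radians(93.1))
E
```

```text
tcp [ 0.5589 -0.2922  0.1296] jaw yaw -1.473 q [-0.66  0.64  1.51  0.    0.98  0.81] F [-0.3 -0.6  0.4] w 0.0676 t 18.07
shift cm [  1.93  13.   -18.02] turn [ 0.043  0.007 -0.008]
```

Call:
arm_command(
  plan=[
    [0, 1.3, -1.8, 0.04, 0, 0, 8.2],
    [0, 2.9, -4, 0, 0, 0, 8.2],
    [0, 3.4, -4.8, 0, 0, 0, 8.2],
    [0, 2.6, -3.6, 0, 0, 0, 8.2],
    [0, 1.4, -2, 0, 0, 0, 8.2],
    [0, 0.6, -0.8, 0, 0, 0, 8.2],
    [1, 0, 0, 0, 0, 0, 8.2],
    [0, 0, 0, 0, 0, 0, 8.2],
    [0, 0, 0, 0, 0, 0, 8.2],
  ],
)

```text
time: 19.2
position: [0.6683, -0.1123, 0.1119]
tool_rot: [0.486, 0.512, -0.489, 0.513]
ft_force: [0.6, -0.6, 0.6]
grip_width: 0.0821
```

```bash
python3 - <<'E'
from h import *
go([.671,-.1003,.007],np.radians(93.1))
E
```

```text
tcp [ 0.6683 -0.1123  0.1119] jaw yaw -1.52 q [-0.33  0.72  1.38 -0.01  1.04  1.19] F [ 0.6 -0.6  0.6] w 0.0821 t 19.2
shift cm [10.49  0.35 -1.23] turn [-0.003  0.004  0.002]
```

Call:
arm_command(
  plan=[
    [0.5, 0.3, -0.9, 0, 0, 0, 8.2],
    [1.5, 0, -0.3, 0, 0, 0, 8.2],
    [2.5, 0, 0, 0, 0, 0, 8.2],
    [2.5, 0, 0, 0, 0, 0, 8.2],
    [1.8, 0, 0, 0, 0, 0, 8.2],
    [0.8, 0, 0, 0, 0, 0, 8.2],
    [0, 0, 0, 0, 0, 0, 8.2],
    [0, 0, 0, 0, 0, 0, 8.2],
  ],
)

```text
time: 20.2
position: [0.6704, -0.1009, 0.0109]
tool_rot: [0.486, 0.511, -0.489, 0.513]
ft_force: [0.1, -0.3, -0.5]
grip_width: 0.0822
```

```bash
python3 - <<'E'
from h import *
go([.671,-.1003,.007],np.radians(93.1))
E
```

```text
tcp [ 0.6704 -0.1009  0.0109] jaw yaw -1.522 q [-0.31  0.86  1.42 -0.01  0.86  1.21] F [ 0.1 -0.3 -0.5] w 0.0822 t 20.2
shift cm [ 0.39  0.07 -0.06] turn [-0.005  0.004  0.002]
```

Call:
arm_command(
  plan=[
    [0.4, 0.1, -0.1, 0, 0, 0, 8.2],
    [0, 0, 0, 0, 0, 0, 4.5],
    [0, 0, 0, 0, 0, 0, 4.5],
    [0, 0, 0, 0, 0, 0, 4.5],
    [0, 0, 0, 0, 0, 0, 4.5],
    [-1, 0, 0, 0, 0, 0, 4.5],
    [-3, 0, 0, 0, 0, 0, 4.5],
    [-4, 0, 0, 0, 0, 0, 4.5],
    [-2, 0, 0, 0, 0, 0, 4.5],
    [0, 0, 0, 0, 0, 0, 4.5],
  ],
)

```text
time: 21.45
position: [0.6726, -0.0997, 0.1135]
tool_rot: [0.487, 0.51, -0.488, 0.514]
ft_force: [0.2, -0.4, -0.6]
grip_width: 0.0553
```

```bash
python3 - <<'E'
from h import *
go([.4244,.2987,.11],np.radians(93.1))
E
```

```text
tcp [ 0.6726 -0.0997  0.1135] jaw yaw -1.522 q [-0.31  0.72  1.38 -0.01  1.04  1.22] F [ 0.2 -0.4 -0.6] w 0.0553 t 21.45
shift cm [  0.06 -22.85 -41.01] turn [-0.005  0.006 -0.002]
```

Call:
arm_command(
  plan=[
    [0, -1.1, -2, 0, 0, 0, 4.5],
    [0, -2.3, -4.1, 0, 0, 0, 4.5],
    [0, -2.7, -4.9, 0, 0, 0, 4.5],
    [0, -2.7, -4.9, 0, 0, 0, 4.5],
    [0, -2.7, -4.9, 0, 0, 0, 4.5],
    [0, -2.7, -4.9, 0, 0, 0, 4.5],
    [0, -2.7, -4.9, 0, 0, 0, 4.5],
    [0, -2.5, -4.5, 0, 0, 0, 4.5],
    [0, -1.9, -3.2, 0, 0, 0, 4.5],
    [0, -0.9, -1.6, 0, 0, 0, 4.5],
    [0, 0, 0, 0, 0, 0, 4.5],
    [0, 0, 0, 0, 0, 0, 4.5],
  ],
)

```text
time: 22.95
position: [0.4208, 0.2968, 0.1024]
tool_rot: [0.485, 0.511, -0.492, 0.512]
ft_force: [-0.5, -1.0, -0.6]
grip_width: 0.0545
```

```bash
python3 - <<'E'
from h import *
go([.4244,.2987,.03],np.radians(93.1))
E
```

```text
tcp [0.4208 0.2968 0.1024] jaw yaw -1.525 q [ 0.4   0.57  1.81 -0.01  0.77  1.93] F [-0.5 -1.  -0.6] w 0.0545 t 22.95
shift cm [ 7.24  0.42 -0.24] turn [-0.008  0.009  0.007]
```

Call:
arm_command(
  plan=[
    [0.5, 0.3, -0.2, 0, 0.01, 0, 4.5],
    [1.5, 0, 0, 0, 0, 0, 4.5],
    [2.5, 0, 0, 0, 0, 0, 4.5],
    [2, 0, 0, 0, 0, 0, 4.5],
    [0.8, 0, 0, 0, 0, 0, 4.5],
    [0, 0, 0, 0, 0, 0, 4.5],
    [0, 0, 0, 0, 0, 0, 4.5],
  ],
)

```text
time: 23.82
position: [0.4266, 0.2953, 0.024]
tool_rot: [0.489, 0.512, -0.492, 0.507]
ft_force: [-1.1, -0.6, 0.4]
grip_width: 0.055
```

```bash
python3 - <<'E'
from h import *
go([.4244,.2987,.012],np.radians(93.1))
E
```

```text
tcp [0.4266 0.2953 0.024 ] jaw yaw -1.533 q [0.39 0.71 1.84 0.01 0.6  1.91] F [-1.1 -0.6  0.4] w 0.055 t 23.82
shift cm [ 1.21 -0.19 -0.35] turn [-0.016 -0.002  0.007]
```

Call:
arm_command(
  plan=[
    [0.1, -0.2, -0.3, 0, 0, 0, 4.5],
    [0.5, 0, 0, 0, 0, 0, 4.5],
    [0.5, 0, 0, 0, 0, 0, 4.5],
    [0, 0, 0, 0, 0, 0, 4.5],
  ],
)

```text
time: 24.32
position: [0.4252, 0.2991, 0.0139]
tool_rot: [0.49, 0.511, -0.491, 0.508]
ft_force: [0.3, -0.5, -0.3]
grip_width: 0.0548
```

```bash
python3 - <<'E'
from h import *
go([.4244,.2987,.012],np.radians(93.1))
E
```

```text
tcp [0.4252 0.2991 0.0139] jaw yaw -1.532 q [0.4  0.73 1.84 0.01 0.57 1.92] F [ 0.3 -0.5 -0.3] w 0.0548 t 24.32
shift cm [ 0.19 -0.08  0.04] turn [-0.015 -0.003  0.004]
```

Call:
arm_command(
  plan=[
    [0.2, 0, 0, 0, 0, 0, 4.5],
    [0, 0, 0, 0, 0, 0, 6.2],
    [0, 0, 0, 0, 0, 0, 6.2],
    [0, 0, 0, 0, 0, 0, 6.2],
    [-1, 0, 0, 0, 0, 0, 6.2],
    [-3, 0, 0, 0, 0, 0, 6.2],
    [-4, 0, 0, 0, 0, 0, 6.2],
    [-2, 0, 0, 0, 0, 0, 5],
    [0, 0, 0, 0, 0, 0, 5],
  ],
)

```text
time: 25.45
position: [0.4259, 0.299, 0.1173]
tool_rot: [0.49, 0.511, -0.49, 0.508]
ft_force: [0.1, 0.3, -0.3]
grip_width: 0.0521
```

```bash
python3 - <<'E'
from h import *
go([.4305,.0977,.10],np.radians(17))
E
```

```text
tcp [0.4259 0.299  0.1173] jaw yaw -1.532 q [0.39 0.55 1.79 0.01 0.81 1.92] F [ 0.1  0.3 -0.3] w 0.0521 t 25.45
shift cm [ 1.66 -0.32 20.14] turn [ 1.313e+00 -1.000e-03  4.000e-03]
```

Call:
arm_command(
  plan=[
    [0, 0, 2, 0, 0, 0, 5],
    [0, -0.1, 4.5, 0, 0, 0, 5],
    [0, -0.1, 5, 0, 0, 0, 5],
    [0, -0.1, 4.5, 0, 0, 0, 5],
    [0, 0, 2.5, 0, 0, 0, 5],
    [0, 0, 1, -0.1, 0, 0, 5],
    [0, 0, 0, -0.17, 0, 0, 5],
    [0, 0, 0, -0.17, 0, 0, 5],
    [0, 0, 0, -0.17, 0, 0, 5],
    [0, 0, 0, -0.17, 0, 0, 5],
    [0, 0, 0, -0.17, 0, 0, 5],
    [0, 0, 0, -0.17, 0, 0, 5],
  ],
)

```text
time: 26.95
position: [0.425, 0.0975, 0.1086]
tool_rot: [0.132, 0.701, -0.132, 0.688]
ft_force: [0.8, 0.1, 0.5]
grip_width: 0.0503
```

```bash
python3 - <<'E'
from h import *
go([.4305,.0977,.10],np.radians(17))
E
```

```text
tcp [0.425  0.0975 0.1086] jaw yaw -0.376 q [-0.03  0.49  1.99  0.01  0.68  0.34] F [0.8 0.1 0.5] w 0.0503 t 26.95
shift cm [0.85 0.22 0.52] turn [-0.673 -0.018 -0.003]
```

Call:
arm_command(
  plan=[
    [0, 0.2, 0.5, -0.17, 0, 0, 5],
    [0, 0, 0, -0.17, -0.02, 0, 5],
    [0, 0, 0, -0.17, 0, 0, 5],
    [0, 0, 0, -0.16, 0, 0, 5],
    [0.5, 0, 0, 0, 0, 0, 5],
    [0, 0, 0, 0, 0, 0, 5],
  ],
)

```text
time: 27.7
position: [0.4267, 0.0975, 0.099]
tool_rot: [-0.109, 0.701, 0.111, 0.696]
ft_force: [-0.1, 0.0, 0.0]
grip_width: 0.0501
```

```bash
python3 - <<'E'
from h import *
go([.4305,.0977,.005],np.radians(17))
E
```

```text
tcp [0.4267 0.0975 0.099 ] jaw yaw 0.312 q [-0.03  0.51  2.    0.    0.64 -0.35] F [-0.1  0.   0. ] w 0.0501 t 27.7
shift cm [ 9.4  -0.13  0.42] turn [ 0.015 -0.006 -0.004]
```

Call:
arm_command(
  plan=[
    [1, -0.1, 0.4, 0, 0, 0, 5],
    [2.5, 0, 0, 0, 0, 0, 5],
    [2.5, 0, 0, 0, 0, 0, 5],
    [1.8, 0, 0, 0, 0, 0, 5],
    [0.8, 0, 0, 0, 0, 0, 5],
    [0, 0, 0, 0, 0, 0, 5],
    [0, 0, 0, 0, 0, 0, 5],
  ],
)

```text
time: 28.58
position: [0.4331, 0.0978, 0.0081]
tool_rot: [-0.107, 0.7, 0.108, 0.698]
ft_force: [-0.0, 0.5, -0.6]
grip_width: 0.05
```

```bash
python3 - <<'E'
from h import *
go([.4305,.0977,.004],np.radians(17))
E
```

```text
tcp [0.4331 0.0978 0.0081] jaw yaw 0.305 q [-0.03  0.71  2.03  0.    0.4  -0.34] F [-0.   0.5 -0.6] w 0.05 t 28.57
shift cm [ 0.42  0.06 -0.26] turn [ 0.009 -0.003 -0.003]
```

Call:
arm_command(
  plan=[
    [0.4, 0, -0.2, 0, 0, 0, 5],
    [0, 0, 0, 0, 0, 0, 1.8],
    [0, 0, 0, 0, 0, 0, 1.8],
    [0, 0, 0, 0, 0, 0, 1.8],
    [-1, 0, 0, 0, 0, 0, 1.8],
    [-3, 0, 0, 0, 0, 0, 1.8],
    [-4, 0, 0, -0.17, 0, 0, 1.8],
    [-2, 0, 0, -0.17, 0, 0, 1.8],
    [0, 0, 0, -0.17, 0, 0, 1.8],
    [0, 0, 0, -0.17, 0, 0, 1.8],
    [0, 0, 0, -0.17, 0, 0, 1.8],
    [0, 0, 0, -0.17, 0, 0, 1.8],
  ],
)

```text
time: 30.08
position: [0.4318, 0.0972, 0.1135]
tool_rot: [-0.445, 0.549, 0.444, 0.551]
ft_force: [0.6, -0.7, 0.2]
grip_width: 0.0235
```

```bash
python3 - <<'E'
from h import *
go([.5233,.304,.11],np.radians(93.1))
E
```

```text
tcp [0.4318 0.0972 0.1135] jaw yaw 1.359 q [-0.03  0.48  1.99  0.    0.67 -1.39] F [ 0.6 -0.7  0.2] w 0.0235 t 30.07
shift cm [ 0.41 -4.59 22.14] turn [-0.266  0.002  0.003]
```

Call:
arm_command(
  plan=[
    [0, 0, 0, -0.14, 0, 0, 1.8],
    [0, 0, 0, -0.13, 0, 0, 1.8],
    [0, -1, 2, 0, 0, 0, 1.8],
    [0, -2.2, 4.4, 0, 0, 0, 1.8],
    [0, -2.5, 4.9, 0, 0, 0, 1.8],
    [0, -2.3, 4.4, 0, 0, 0, 1.8],
    [0, -1.5, 3, 0, 0, 0, 1.8],
    [0, -0.7, 1.3, 0, 0, 0, 1.8],
    [0, 0, 0, 0, 0, 0, 1.8],
    [0, 0, 0, 0, 0, 0, 1.8],
  ],
)

```text
time: 31.32
position: [0.5192, 0.3074, 0.1195]
tool_rot: [0.517, -0.482, -0.515, -0.484]
ft_force: [-0.3, -0.8, -0.3]
grip_width: 0.0238
```

```bash
python3 - <<'E'
from h import *
go([.5233,.304,.02],np.radians(93.1))
E
```

```text
tcp [0.5192 0.3074 0.1195] jaw yaw 1.637 q [ 0.35  0.63  1.58 -0.    0.93 -1.29] F [-0.3 -0.8 -0.3] w 0.0238 t 31.32
shift cm [ 9.96 -0.35 -0.37] turn [ 0.012 -0.     0.003]
```

Call:
arm_command(
  plan=[
    [0.5, -0.3, -0.3, 0.01, 0, 0, 1.8],
    [2, 0, 0, 0, 0, 0, 1.8],
    [2.5, 0, 0, 0, 0, 0, 1.8],
    [2.5, 0, 0, 0, 0, 0, 1.8],
    [1.5, 0, 0, 0, 0, 0, 1.8],
    [1, 0, 0, 0, 0, 0, 1.8],
    [0.2, 0, 0, 0, 0, 0, 1.8],
    [0, 0, 0, 0, 0, 0, 1.8],
  ],
)

```text
time: 32.33
position: [0.5234, 0.2971, 0.0149]
tool_rot: [0.512, -0.488, -0.51, -0.488]
ft_force: [1.5, -0.6, -0.1]
grip_width: 0.0236
```

```bash
python3 - <<'E'
from h import *
go([.5233,.304,.009],np.radians(93.1))
E
```

```text
tcp [0.5234 0.2971 0.0149] jaw yaw 1.617 q [ 0.33  0.79  1.63 -0.    0.72 -1.28] F [ 1.5 -0.6 -0.1] w 0.0236 t 32.33
shift cm [ 0.59 -0.02  0.69] turn [-0.008 -0.002  0.002]
```

Call:
arm_command(
  plan=[
    [0.3, 0, 0.4, 0, 0, 0, 1.8],
    [0.3, 0, 0, 0, 0, 0, 1.8],
    [0, 0, 0, 0, 0, 0, 1.8],
    [0, 0, 0, 0, 0, 0, 4.5],
    [0, 0, 0, 0, 0, 0, 4.5],
    [0, 0, 0, 0, 0, 0, 4.5],
    [-1, 0, 0, 0, 0, 0, 4.5],
    [-3, 0, 0, 0, 0, 0, 4.5],
    [-4, 0, 0, 0, 0, 0, 5],
    [-3, 0, 0, 0, 0, 0, 6.5],
    [0, 0, 0, 0, 0, 0, 6.5],
  ],
)

```text
time: 33.7
position: [0.524, 0.303, 0.128]
tool_rot: [0.514, -0.486, -0.51, -0.49]
ft_force: [-0.5, 0.1, -0.0]
grip_width: 0.061
```

```bash
python3 - <<'E'
from h import *
go([.5375,.005,.11],np.radians(93.1))
E
```

```text
tcp [0.524 0.303 0.128] jaw yaw 1.618 q [ 0.34  0.62  1.57 -0.    0.95 -1.28] F [-0.5  0.1 -0. ] w 0.061 t 33.7
shift cm [  1.81   0.07 -29.83] turn [-0.007 -0.001  0.007]
```

Call:
arm_command(
  plan=[
    [0, 0, -2, 0, 0, 0, 6.5],
    [0, 0, -4, 0, 0, 0, 6.5],
    [0, 0, -5.5, 0, 0, 0, 6.5],
    [0, 0, -5.5, 0, 0, 0, 6.5],
    [0, 0, -5.3, 0, 0, 0, 6.5],
    [0, 0, -4, 0, 0, 0, 6.5],
    [0, 0, -2, 0, 0, 0, 6.5],
    [1, 0, -0.8, 0, 0, 0, 6.5],
    [0, 0, 0, 0, 0, 0, 6.5],
    [0, 0, 0, 0, 0, 0, 6.5],
  ],
)

```text
time: 34.95
position: [0.5279, -0.004, 0.1066]
tool_rot: [-0.507, 0.493, 0.515, 0.484]
ft_force: [0.5, -0.1, 0.4]
grip_width: 0.065
```

```bash
python3 - <<'E'
from h import *
go([.5375,.005,.016],np.radians(93.1))
E
```

```text
tcp [ 0.5279 -0.004   0.1066] jaw yaw 1.616 q [-0.22  0.58  1.77 -0.01  0.81 -1.83] F [ 0.5 -0.1  0.4] w 0.065 t 34.95
shift cm [ 9.04 -1.15  0.86] turn [-0.009 -0.    -0.016]
```

Call:
arm_command(
  plan=[
    [0, -0.9, 0.7, 0, 0, -0.016, 6.5],
    [0.5, -0.2, 0.1, 0, 0, 0, 6.5],
    [1.5, 0, 0, 0, 0, 0, 6.5],
    [2.2, 0, 0, 0, 0, 0, 6.5],
    [1.8, 0, 0, 0, 0, 0, 6.5],
    [0.8, 0, 0, 0, 0, 0, 6.5],
    [0, 0, 0, 0, 0, 0, 6.5],
    [0, 0, 0, 0, 0, 0, 6.5],
  ],
)

```text
time: 35.95
position: [0.5392, 0.0089, 0.034]
tool_rot: [0.513, -0.487, -0.513, -0.487]
ft_force: [0.3, -0.3, -0.1]
grip_width: 0.0649
```

```bash
python3 - <<'E'
from h import *
go([.5375,.005,.016],np.radians(93.1))
E
```

```text
tcp [0.5392 0.0089 0.034 ] jaw yaw 1.623 q [-0.19  0.71  1.79  0.    0.65 -1.81] F [ 0.3 -0.3 -0.1] w 0.0649 t 35.95
shift cm [ 1.8   0.19 -0.38] turn [-0.002  0.     0.001]
```

Call:
arm_command(
  plan=[
    [0.6, 0.2, -0.3, 0, 0, 0, 6.5],
    [0.8, 0, 0, 0, 0, 0, 6.5],
    [0.4, 0, 0, 0, 0, 0, 6.5],
    [0, 0, 0, 0, 0, 0, 6.5],
    [0, 0, 0, 0, 0, 0, 3.3],
    [0, 0, 0, 0, 0, 0, 3.3],
    [0, 0, 0, 0, 0, 0, 3.3],
    [0, 0, 0, 0, 0, 0, 3.3],
  ],
)

```text
time: 36.95
position: [0.5384, 0.0053, 0.0162]
tool_rot: [0.514, -0.486, -0.512, -0.488]
ft_force: [0.7, 0.5, -0.3]
grip_width: 0.041
```

```bash
python3 - <<'E'
from h import *
go([.6032,.3084,.11],np.radians(93.1))
E
```

```text
tcp [0.5384 0.0053 0.0162] jaw yaw 1.623 q [-0.2   0.74  1.8   0.    0.6  -1.82] F [ 0.7  0.5 -0.3] w 0.041 t 36.95
shift cm [-9.36 -8.08 29.93] turn [-0.002 -0.001  0.004]
```

Call:
arm_command(
  plan=[
    [-1, 0, 0, 0, 0, 0, 3.3],
    [-3, 0, 0, 0, 0, 0, 3.3],
    [-4, 0, 0, 0, 0, 0, 3.3],
    [-1.5, -0.5, 2, 0, 0, 0, 3.3],
    [0, -1.1, 4, 0, 0, 0, 3.3],
    [0, -1.5, 5.3, 0, 0, 0, 3.3],
    [0, -1.5, 5.3, 0, 0, 0, 3.3],
    [0, -1.4, 5, 0, 0, 0, 3.3],
    [0, -1.1, 4, 0, 0, 0, 3.3],
    [0, -0.6, 2.3, 0, 0, 0, 3.3],
    [0, -0.2, 0.9, 0, 0, 0, 3.3],
    [0, 0, 0, 0, 0, 0, 3.3],
  ],
)

```text
time: 38.45
position: [0.6049, 0.305, 0.1222]
tool_rot: [0.515, -0.485, -0.509, -0.49]
ft_force: [-0.2, -0.6, -0.7]
grip_width: 0.0409
```

```bash
python3 - <<'E'
from h import *
go([.6032,.3084,.03],np.radians(93.1))
E
```

```text
tcp [0.6049 0.305  0.1222] jaw yaw 1.62 q [ 0.3   0.71  1.38 -0.    1.04 -1.31] F [-0.2 -0.6 -0.7] w 0.0409 t 38.45
shift cm [9.22 0.25 0.35] turn [-0.004 -0.001  0.011]
```

Call:
arm_command(
  plan=[
    [0.5, 0.2, 0.3, 0, 0, 0.01, 3.3],
    [2, 0, 0, 0, 0, 0, 3.3],
    [2.5, 0, 0, 0, 0, 0, 3.3],
    [2.2, 0, 0, 0, 0, 0, 3.3],
    [1.3, 0, 0, 0, 0, 0, 3.3],
    [0.5, 0, 0, 0, 0, 0, 3.3],
    [0, 0, 0, 0, 0, 0, 3.3],
    [0, 0, 0, 0, 0, 0, 3.3],
  ],
)

```text
time: 39.45
position: [0.6012, 0.3012, 0.0251]
tool_rot: [-0.51, 0.491, 0.511, 0.487]
ft_force: [0.9, -0.6, -0.0]
grip_width: 0.0408
```

```bash
python3 - <<'E'
from h import *
go([.6032,.3084,.021],np.radians(93.1))
E
```

```text
tcp [0.6012 0.3012 0.0251] jaw yaw 1.614 q [ 0.3   0.84  1.43 -0.    0.89 -1.31] F [ 0.9 -0.6 -0. ] w 0.0408 t 39.45
shift cm [ 0.41 -0.24  0.71] turn [-0.011 -0.003 -0.006]
```

Call:
arm_command(
  plan=[
    [0.1, -0.2, 0.5, 0, 0, 0, 3.3],
    [0.3, 0, 0, 0, 0, 0, 3.3],
    [0.1, 0, 0, 0, 0, 0, 3.3],
    [0, 0, 0, 0, 0, 0, 5.6],
    [0, 0, 0, 0, 0, 0, 5.6],
    [0, 0, 0, 0, 0, 0, 5.6],
    [-1, 0, 0, 0, 0, 0, 5.6],
    [-3, 0, 0, 0, 0, 0, 5.6],
    [-6, 0, 0, 0, 0, 0, 6],
    [-6, 0, 0, 0, 0, 0, 6],
    [-6, 0, 0, 0, 0, 0, 6],
    [-3, 0, 0, 0, 0, 0, 6],
  ],
)

```text
time: 40.95
position: [0.6038, 0.3074, 0.28]
tool_rot: [-0.51, 0.491, 0.511, 0.487]
ft_force: [0.1, 0.3, 0.2]
grip_width: 0.0599
```

```bash
python3 - <<'E'
from h import *
go([.5,.03,.37],np.radians(93.1))
E
```

```text
tcp [0.6038 0.3074 0.28  ] jaw yaw 1.614 q [ 0.31  0.55  1.22 -0.    1.38 -1.31] F [0.1 0.3 0.2] w 0.0599 t 40.95
shift cm [ -8.84  11.61 -27.3 ] turn [-0.011 -0.003 -0.006]
```

Call:
arm_command(
  plan=[
    [-2, 1, -3.5, 0, 0, 0, 6],
    [-2, 1, -5, 0, 0, 0, 6],
    [-2, 1, -5, 0, 0, 0, 6],
    [-2, 1, -5, 0, 0, 0, 6],
    [-1, 0.6, -4.5, 0, 0, 0, 6],
    [0, 0.4, -2.5, 0, 0, 0, 6],
    [0, 0, -1, 0, 0, 0, 6],
    [0, 0, 0, 0, 0, 0, 6],
    [0, 0, 0, 0, 0, 0, 6],
  ],
)

```text
time: 42.08
position: [0.5646, 0.0352, 0.385]
tool_rot: [0.515, -0.485, -0.507, -0.491]
ft_force: [0.0, 0.6, -0.2]
grip_width: 0.0598
```

```bash
python3 - <<'E'
from h import *
go([.5,.03,.37]);o=robot.get_obs()
p,d=optics.camera("wrist");cv2.imwrite("pics/w2.png",p)
W=cloud("wrist",d,o);h=W[...,2].copy();h[d==0]=0
T=dict(two=(.493,-.2975,5,.113),three=(.5043,.303,3.1,.137))
S=dict(two=[(-.109,.017),(.021,.109)],three=[(-.133,-.027),(-.023,.061),(.065,.133)])
for n,(x,y,a,L) in T.items():
    a=np.radians(a);Q=(W[...,:2]-[x,y])@np.array([[np.cos(a),-np.sin(a)],[np.sin(a),np.cos(a)]])
    for lo,hi in S[n]:
        m=(Q[...,0]>lo+.004)&(Q[...,0]<hi-.004)&(abs(Q[...,1])<.048)&(d>0)
        t=m&(h>.014)
        top=np.percentile(h[t],90);t2=t&(h>top-.004)
        r=cv2.minAreaRect((Q[t2]*1000).astype(np.float32))
        P=np.c_[W[t2],np.ones(t2.sum())];s=np.linalg.lstsq(P[:,[0,1,3]],P[:,2],rcond=None)[0]
        print(n,lo,"floor",np.percentile(h[m],20).round(4),"top",top.round(4),"slope",s[:2].round(3),"rect tray mm",np.round(r[0],1),np.round(r[1],1),round(r[2],1),"bgr",np.median(p[t2],0))
E
```

```text
tcp [0.5646 0.0352 0.385 ] jaw yaw 1.616 q [-0.14  0.29  1.36  0.    1.47 -1.75] F [ 0.   0.6 -0.2] w 0.0598 t 42.08
shift cm [ 1.41  6.5  -0.22] turn [ 0.    -0.002  0.014]
two -0.109 floor 0.0049 top 0.0485 slope [ 0.008 -0.019] rect tray mm [-45.2   0.1] [26.1 91.9] 89.5 bgr [47. 48. 49.]
two 0.021 floor 0.0049 top 0.0343 slope [ 0.001 -0.004] rect tray mm [65.   0.1] [39.7 59.8] 89.9 bgr [ 95. 126. 153.]
three -0.133 floor 0.0046 top 0.0301 slope [-0.004  0.001] rect tray mm [-79.3   0.4] [55.  54.5] 52.2 bgr [106. 135. 161.]
three -0.023 floor 0.0046 top 0.0246 slope [-0.009  0.013] rect tray mm [19.  -1.7] [25.9 55.8] 87.2 bgr [127. 124. 123.]
three 0.065 floor 0.0048 top 0.044 slope [0.004 0.004] rect tray mm [99.9 -0.7] [40.6 40.9] 82.1 bgr [54. 56. 58.]
```

View pics/w2.png

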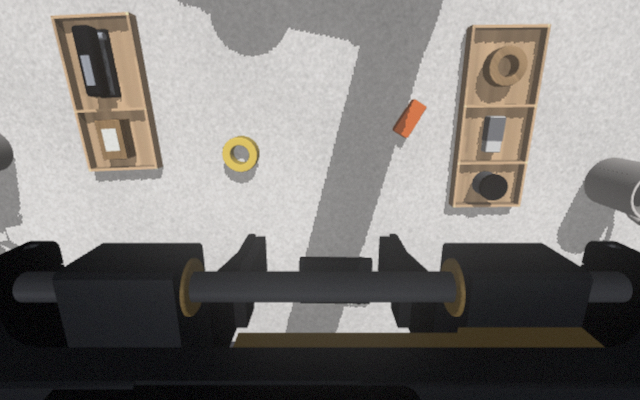

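The second wrist view shows each thing centred in its own compartment. In tray_two the stapler is at (97,62) and the box at (111,139). In tray_three the tape is at (505,66), the eraser at (494,133) and the pot at (490,185). The top heights match the nominal ones to within the +1.5–2.5 mm depth bias, and the tops are level to within 0.02. Handing in.

```bash
python3 -c "
from rig import workorder;print(workorder.hand_in())"
```

```text
the job is handed in; nothing more can be done
None
```

Both kits are made up, and I handed the job in at about 42 s; the hand-in gives no verdict.

- **Placing:** in the last wrist view every part was within 2 mm of its compartment's centre. That covers the stapler and staples in tray_two, and the brown tape, grey eraser and pins in tray_three.
- **Flat and level:** tops measured about 48.5, 34.3, 30.1, 24.6 and 44.0 mm. These are 1.0 to 2.6 mm above nominal, and the depth camera read the bare desk 1.4 mm high. Top slopes were 0.021 or less, and the gripper was open and clear of everything.
- **Look-alikes and bystanders:** I left the yellow ring and orange eraser alone. I never moved near the mug, notebook or plant, but I did not re-measure their positions at the end.
- **Disagreements:** no check failed. The arm often ended 1 to 2 cm off after long travels, and I corrected that before each descent.

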